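# Draw a board down and hold the inspection cover at the index

### The arm

A 7-joint arm with a two-finger parallel gripper is mounted at the origin on the work surface; the furniture and walls round the work are solid. World frame = base frame: x ahead of the robot, y to its left, z up, the work surface at z = 0. Lengths are in m, angles in rad, forces in N, time in s.
With the tool pointing down it reaches from about 0.4 to 0.85 m from the base axis. Payload 4.5 kg.
Tool frame: the origin (TCP) lies midway between the tips of the shut fingers; the grasp point (between the pads) lies 19 mm behind it (env.pinch_z is the distance from the TCP to the grasp point, in m); z points along the fingers, y is the line along which they close (so a half turn about z gives the same grasp; the last joint's range is limited). The gripper opens to 85 mm and grips with 20 to 120 N. Pads are 22 mm wide; open, the fingers measure 114 mm over their backs; the gripper's body (76 mm by 85 mm) begins 54 mm behind the grasp point. The pads swing forward as they close: fully open they stand 13 mm farther back than shut.
Start: joints at [1.331, 0.689, -0.195, 1.565, 0.157, 0.902, -0.215], TCP at [0.169, -0.602, 0.201] pointing down, gripper open.
Joint ranges: [-3.01, 3.01], [-0.46, 2.08], [-1.47, 1.51], [0.13, 2.56], [-1, 4.14], [0.04, 2.09], [-2.66, 2.66]. Speed limits (rad/s): [2.57, 2.57, 3.14, 3.14, 3.14, 3.14, 3.14].

### API

Orientations are given as a 3x3 rotation matrix whose columns are the frame's x, y, z axes.
In Python, from rig import env gives the robot as it stands. The module is installed in compiled form; this text tells all that it offers.
- The arm moves only by the tool play_rows, never from a script. Its argument "moves" is a list of rows, each a list of 3 entries, a list of its own where there are three numbers: the closure, from 0 (fully open) to 1 (shut), then the shift along the world's x, y, z scaled (see below), then the turn, a rotation vector about the world's x, y, z scaled (see below). In form: [[claw, [dx, dy, dz], [ax, ay, az]], ...]. A call has 1 to 12 rows; each row is the pose to reach, as a shift and turn from the pose commanded when the call began; what a row does not reach only later rows make up. The controller multiplies each number of a shift by 50 cm and each number of a turn by pi/2 rad. A row lasts 1/8 s, in which the tool goes at most 62.5 mm and 10.7 degrees, less where a joint would pass 70% of its speed; a pose out of reach is approached as far as the arm can. A call with a number of a shift or a turn outside -1 to 1 is refused whole. A call with a gripper value outside its range is refused whole. The fingers move at their own pace and stop on an object; the grip force is fixed at half the most. Time passes only in rows, so rows that repeat a pose let the fingers close. It gives the time, the measured TCP pose, the force, the opening and the grip force at its end, in the units of the state.
- env.sense(): the state, without advancing time (a new reading comes with each control period).
- env.get_image(name): name is "scene" or "top"; returns a dict with "color" (420x560x3 uint8, red, green, blue), "camera_matrix" (3x3 intrinsics, pixels), "cam_to_world" (4x4, takes a point from camera to world coordinates). Camera axes: x right, y up, looking along -z (the intrinsics and any distortion apply to the point x, -y, -z); pixel columns grow to the right and rows downward; lengths in m; the calibration is good to about 2 mm. A picture is of the moment at which its call begins. There is no depth.
- env.close_job(): hands the job in; it is judged then, once.
Trained networks look in the newest picture that a camera, given by its name, has taken for a name from the list of things; names that differ only in an ending like _2 or _b are one class to them, and where a whole thing is asked for, a point or a joint stands for the part that bears it (a point fixed in the world has none). Each returns a list of dicts, best first, with "p" (0 to 1); they miss things now and then, are a little off and sometimes report something else, mostly with a low value. They report only what shows in the picture. A call takes as long as a camera call.
- env.boxes_of(query, camera): "bbox" ([left, top, right, bottom] in pixels, round what is visible of it).
The state is a dict: "time_s": time; "q": joint angles; "joint_vel": joint speeds; "tau": joint torques, N m; "tool_pos": TCP position; "tcp_rot": TCP orientation; "contact_force": force on the tool from outside, world axes, zero at the start; "wrist_torque": the same for the moment, N m; "width": opening from 0.0 (shut) to 1.0 (fully open); "grip_force": force on a finger pad.
Only numpy, scipy, OpenCV 4.12 (cv2) and the standard library are available. Lean on these libraries where they do the work, as an engineer would, in place of code of your own. Each camera call takes 0.05 s, during which the arm holds its last target. There are 200 camera calls.

### The job

Prime the vacuum board holder by pumping its black hand lever at least three full strokes, all the way down and letting it spring fully back up each time. Then swing the cover up by its yellow lift bar until the bar is level with the red ball of the index arm beside it (same opening angle), and finish while still holding the cover there with the gripper, since it falls shut by itself: do not let go at the end. Leave the index arm, the wash bottle, the tape roll and the red screwdriver where they are.

Things in the scene. Friction and masses are not known exactly. Their poses are not given: they have to be found in the camera images.
- fixture: the board holder, fixed to the bench: dark steel base plate 195 x 355 x 12 mm, blue box 150 x 200 mm with its rim 72 mm above the bench, pump with hand lever on its right (-y) side, index arm on its left (+y) side. Origin on the bench under the plate (plate centre at x +0.0275); +x points away from the robot side (to the cover's hinge), +y to the index arm, z up. Its position and yaw vary
- lever_grip (a point): centre of the top face of the pump lever's black grip (66 x 30 x 20 mm). The lever points to fixture -x; its pivot, parallel to fixture y, is at (0.065, -0.135, 0.088) in the fixture frame, 150 mm from the grip's middle; the top face is 10 mm above the lever's centre line
- lever (a joint): pump lever angle: 0 fully up (sloping 0.35 rad above level; a spring brings it back when let go), 0.60 rad fully down at its stop (0.25 rad below level). Push it down from above with shut fingers; 4 to 8 N are enough
- lift_bar (a point): middle of the cover's yellow lift bar: round, 12 mm thick, 124 mm long, parallel to the hinge (fixture y), on thin struts 55 mm either side of its middle, 40 mm in front of the cover's edge. 78 mm above the bench when shut. Pinch it from above at its middle, fingers closing along fixture x; it can turn between the pads, so the tool may stay upright. The point turns with the cover
- cover_hinge (a point): point on the cover's hinge axis (parallel to fixture y) beside the middle of the bar, at (0.105, 0.03, 0.078) in the fixture frame; the bar is 195 mm from it, towards fixture -x when shut
- cover (a joint): opening angle of the clear-windowed aluminium cover (300 g or so, swings freely and falls shut): 0 shut and level, grows as the bar is lifted, 1.57 upright
- red_ball (a point): centre of the red ball (24 mm) at the end of the thin steel index arm, which turns stiffly about the cover's hinge axis left of the scale arc; 195 mm from the axis like the lift bar, 125 mm to fixture +y of the bar's middle. The point turns with the arm
- index (a joint): angle of the index arm, same zero and sense as cover: the angle at which the cover shall be held (0.6 to 1.1 rad). Stays where it is
- wash_bottle: white wash bottle with blue nozzle, 57 mm wide, 138 mm high, loose; origin under its centre
- tape_roll: orange tape roll, 59 mm wide, 19 mm high, lying flat, loose; origin under its centre
- driver_red: red screwdriver, 136 x 20 x 20 mm, lying on the bench, loose; origin under its middle

How it is judged:
By the outcome, as a careful person would: the job done as asked, in the order asked, and still so for the second after the job is handed in, while the arm keeps its last pose, push and grip.
It also fails if it takes over 54 s, if anything falls off the work surface, if the arm or the gripper's body presses on something with over 40 N, if the wrist force passes 120 N, or if a joint passes its speed limit or range.

## Working session

There is one attempt and no reset: what is moved stays moved. The work goes in short steps, Python scripts to look and compute and a tool call to move; the robot and the scene stay as the last step left them, time stands still between calls to the robot, and variables do not carry over. Pictures are saved under pics/ and viewed, at most 10 in all, crops included, and the job is handed in when it is done.

Besides the shell and the picture viewer there is one more tool, called as name([rows], argument=value, ...), one row to a line, values as JSON. play_rows: Moves the arm, as the interface text tells. Its arguments: {"type":"object","properties":{"moves":{"type":"array"}},"required":["moves"]}

```bash
mkdir -p pics; python3 - <<'E'
from rig import env
import cv2,numpy as np
for c in ("scene","top"):
    im=env.get_image(c); cv2.imwrite(f"pics/{c}0.png",im["color"][:,:,::-1])
    print(c,im["camera_matrix"].tolist(),np.round(im["cam_to_world"],4).tolist())
    for n in ("fixture","lever_grip","lift_bar","red_ball","wash_bottle","tape_roll","driver_red"):
        print(n,[(np.round(d["bbox"]).tolist(),round(d["p"],2)) for d in env.boxes_of(n,c)[:2]])
s=env.sense();print(s["time_s"],s["tool_pos"],np.round(s["tcp_rot"],3).tolist(),s["width"],env.pinch_z)
E
```

```text
scene [[480.49517592789823, 0.0, 282.1910764457641], [0.0, 480.49517592789823, 211.43951260293264], [0.0, 0.0, 1.0]] [[0.5955, 0.4376, -0.6737, -0.0475], [-0.8033, 0.3149, -0.5055, -0.5172], [-0.0091, 0.8422, 0.5391, 0.5986], [0.0, 0.0, 0.0, 1.0]]
fixture [([178.0, 108.0, 371.0, 291.0], 0.68), ([156.0, 255.0, 211.0, 296.0], 0.59)]
lever_grip [([292.0, 209.0, 339.0, 236.0], 0.63)]
lift_bar [([193.0, 177.0, 318.0, 244.0], 0.59)]
red_ball [([175.0, 132.0, 230.0, 177.0], 0.65)]
wash_bottle [([372.0, 202.0, 403.0, 263.0], 0.77)]
tape_roll [([308.0, 296.0, 346.0, 330.0], 0.87), ([289.0, 209.0, 340.0, 237.0], 0.23)]
driver_red [([156.0, 253.0, 208.0, 298.0], 0.58)]
top [[409.5821837146868, 0.0, 275.75954799556774], [0.0, 409.5821837146868, 207.58428570104059], [0.0, 0.0, 1.0]] [[0.0228, 0.9961, -0.0848, 0.4556], [-0.9995, 0.0207, -0.0246, -0.0844], [-0.0227, 0.0853, 0.9961, 0.9593], [0.0, 0.0, 0.0, 1.0]]
fixture []
lever_grip [([303.0, 149.0, 324.0, 233.0], 0.67), ([220.0, 242.0, 228.0, 298.0], 0.41)]
lift_bar [([184.0, 138.0, 283.0, 240.0], 0.77), ([152.0, 148.0, 179.0, 210.0], 0.48)]
red_ball [([152.0, 146.0, 176.0, 210.0], 0.68)]
wash_bottle [([335.0, 129.0, 367.0, 160.0], 0.92)]
tape_roll [([330.0, 220.0, 356.0, 248.0], 0.72), ([154.0, 148.0, 177.0, 210.0], 0.43)]
driver_red [([220.0, 241.0, 231.0, 274.0], 0.63)]
0.8 [ 0.16903346 -0.60171529  0.20132561] [[0.963, 0.27, 0.0], [0.27, -0.963, -0.0], [0.0, 0.0, -1.0]] 0.9985075955131295 0.0187
```

View pics/scene0.png

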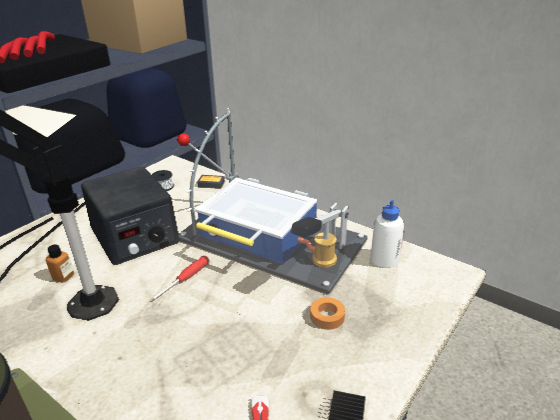

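View pics/top0.png

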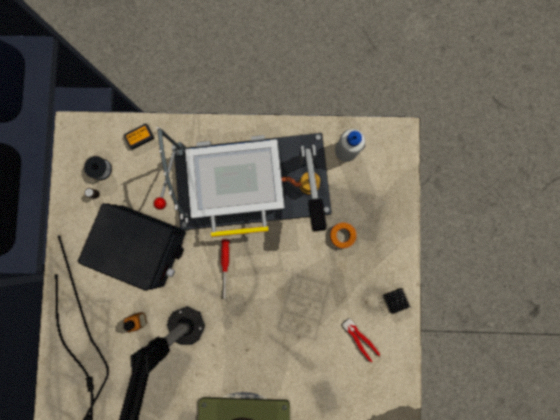

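The scene view shows the ball at (184,140), the bar from (198,226) to (252,241) and the grip at (306,227). In the top view the ball is at (160,203), the bar runs from (212,234) to (268,230) and the grip is at (318,215). A lamp stands at (185,325) in the top view. Next I fit the fixture pose and the index angle.

```bash
cat > h.py <<'E'
import cv2,numpy as np
from rig import env
from scipy.optimize import least_squares
def blob(hsv,lo,hi,roi,ends=False):
    x0,y0,x1,y1=roi; m=cv2.inRange(hsv[y0:y1,x0:x1],lo,hi)
    n,l,st,c=cv2.connectedComponentsWithStats(m); k=1+np.argmax(st[1:,4])
    return c[k]+[x0,y0]+0.0, st[k,4], l==k
def proj(P,im):
    T=np.linalg.inv(im["cam_to_world"]); p=T[:3,:3]@P+T[:3,3]; K=im["camera_matrix"]
    return np.array([K[0,0]*p[0]/-p[2]+K[0,2], K[1,1]*-p[1]/-p[2]+K[1,2]])
def fx(P,f):
    c,s=np.cos(f[2]),np.sin(f[2]); return np.array([f[0]+c*P[0]-s*P[1], f[1]+s*P[0]+c*P[1],P[2]])
def arm(a,y): return np.array([0.105-0.195*np.cos(a),y,0.078+0.195*np.sin(a)])
def ground(uv,im,z):
    K=im["camera_matrix"];d=im["cam_to_world"][:3,:3]@np.array([(uv[0]-K[0,2])/K[0,0],-(uv[1]-K[1,2])/K[1,1],-1]);o=im["cam_to_world"][:3,3]
    return o+d*(z-o[2])/d[2]
E
python3 - <<'E'
from h import *
I={c:env.get_image(c) for c in("scene","top")}
H={c:cv2.cvtColor(I[c]["color"],cv2.COLOR_RGB2HSV) for c in I}
obs=[]
Y=((22,120,120),(34,255,255))
R=((0,150,90),(8,255,255))
D={}
for c,rb,rr in(("scene",(190,215,260,250),(172,128,196,152)),("top",(205,222,275,242),(150,194,170,212))):
    for nm,(lo,hi),roi in(("bar",Y,rb),("ball",R,rr)):
        ce,n,m=blob(H[c],lo,hi,roi); ys,xs=np.nonzero(m); D[c,nm]=ce; print(c,nm,ce.round(1),n,xs.min()+roi[0],xs.max()+roi[0])
f0=[0.6,-0.05,0,0.85]
grip=np.array([0.065-0.15*np.cos(.35)-.01*np.sin(.35),-.135,.088+.15*np.sin(.35)+.01*np.cos(.35)])
def res(f):
    r=[]
    for c in I:
        r+=list(proj(fx(arm(0,.03),f),I[c])-D[c,"bar"])
        r+=list(proj(fx(arm(f[3],.155),f),I[c])-D[c,"ball"])
    # plate top right corners in top view
    for P,uv in(((.125,-.1775,.012),(322,135)),((-.07,-.1775,.012),(329,214))):
        r+=list(.5*(proj(fx(np.array(P),f),I["top"])-uv))
    return np.array(r)
s=least_squares(res,f0); f=s.x; print("f",f.round(4)); print(res(f).round(1))
print("grip",fx(grip,f),[proj(fx(grip,f),I[c]).round(0) for c in I])
print("bar",fx(arm(0,.03),f),"hinge",fx(np.array([.105,.03,.078]),f),"bar goal",fx(arm(f[3],.03),f))
print("lamp base",ground((185,325),I["top"],0.02),"bottle",ground((352,140),I["top"],0.12),"tape",ground((343,236),I["top"],.02))
E
```

```text
scene bar [222.7 233.7] 259 196 253
scene ball [182.9 139.2] 106 178 188
top bar [239.2 231. ] 344 210 268
top ball [159.4 203. ] 108 154 165
f [ 0.5699 -0.0035  0.1152  0.8079]
[ 0.4 -0.4  0.2  0.  -0.5  0.6 -0.1  0.1 -0.1 -1.   0.7  0.7]
grip [ 0.50656642 -0.14677168  0.1488284 ] [array([304., 223.]), array([317., 218.])]
bar [0.47701036 0.01590956 0.078     ] hinge [0.67071846 0.03831872 0.078     ] bar goal [0.53685791 0.02283303 0.21894873]
lamp base [0.26526604 0.13769573 0.02      ] bottle [ 0.67128284 -0.21889233  0.12      ] tape [ 0.47377224 -0.21602929  0.02      ]
```

play_rows([
  [1,[0.08,0.11,0.02],[0,0,0.1]],
  [1,[0.16,0.22,0.02],[0,0,0.2]],
  [1,[0.24,0.33,0.02],[0,0,0.3]],
  [1,[0.32,0.44,0.02],[0,0,0.4]],
  [1,[0.4,0.54,0.02],[0,0,0.5]],
  [1,[0.48,0.65,0.02],[0,0,0.6]],
  [1,[0.56,0.76,0.02],[0,0,0.7]],
  [1,[0.64,0.87,0.02],[0,0,0.8]],
  [1,[0.675,0.91,0],[0,0,0.9]],
  [1,[0.675,0.91,0],[0,0,0.9]],
  [1,[0.675,0.91,0],[0,0,0.9]],
  [1,[0.675,0.91,0],[0,0,0.9]],
])

```text
time_s: 2.4
tool_pos: [0.5054, -0.1488, 0.2013]
tcp_rot: [[-0.113, 0.994, -0.001], [0.994, 0.113, -0.001], [-0.001, -0.001, -1.0]]
contact_force: [-0.9, 0.1, 0.1]
width: 0.001
grip_force: 0.0
```

play_rows([
  [1,[0.002,0.004,-0.08],[0,0,0]],
  [1,[0.002,0.004,-0.14],[0,0,0]],
  [1,[0.002,0.004,-0.2],[0,0,0]],
  [1,[0.002,0.004,-0.2],[0,0,0]],
])

```text
time_s: 2.9
tool_pos: [0.5056, -0.1464, 0.1002]
tcp_rot: [[-0.114, 0.993, -0.004], [0.993, 0.114, -0.001], [-0.0, -0.004, -1.0]]
contact_force: [-1.8, -0.9, 2.8]
width: -0.004
grip_force: 1.2
```

```bash
python3 - <<'E'
from h import *
im=env.get_image("scene")["color"][150:300,170:420,::-1]
im2=env.get_image("top")["color"][110:260,140:390,::-1]
cv2.imwrite("pics/a.png",cv2.resize(np.vstack([im,im2]),None,fx=2,fy=2,interpolation=2))
E
```

```text
(no output)
```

View pics/a.png

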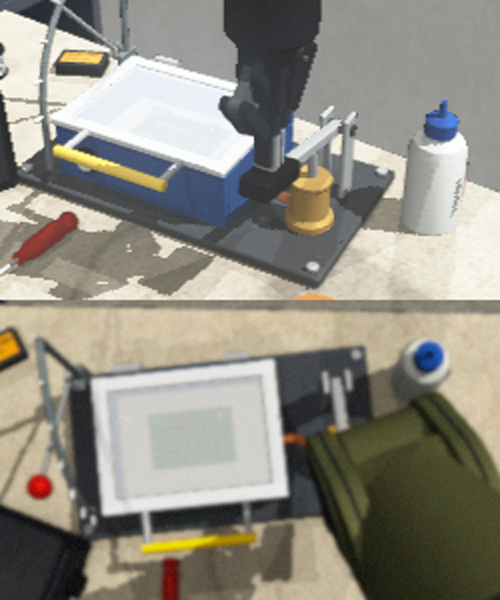

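The fingertips are on the grip (crop about (270,180)) and the lever is about level. I push on down to the stop and watch the force.

play_rows([
  [1,[0,0,-0.04],[0,0,0]],
  [1,[0,0,-0.078],[0,0,0]],
  [1,[0,0,-0.085],[0,0,0]],
  [1,[0,0,-0.09],[0,0,0]],
  [1,[0,0,-0.09],[0,0,0]],
])

```text
time_s: 3.62
tool_pos: [0.5073, -0.1458, 0.057]
tcp_rot: [[-0.115, 0.993, -0.0], [0.993, 0.115, -0.001], [-0.001, -0.0, -1.0]]
contact_force: [-3.0, -3.1, 4.9]
width: 0.0
grip_force: 2.3
```

play_rows([
  [1,[0,0,-0.01],[0,0,0]],
  [1,[0,0,-0.015],[0,0,0]],
  [1,[0,0,-0.015],[0,0,0]],
  [1,[0,0,-0.015],[0,0,0]],
])

```text
time_s: 4.12
tool_pos: [0.5078, -0.145, 0.049]
tcp_rot: [[-0.116, 0.993, 0.001], [0.993, 0.116, -0.0], [-0.0, 0.001, -1.0]]
contact_force: [-1.5, -3.5, 5.1]
width: -0.0
grip_force: 2.4
```

```bash
python3 - <<'E'
from h import *
im=env.get_image("scene")["color"][170:290,260:380,::-1]
cv2.imwrite("pics/b.png",cv2.resize(im,None,fx=4,fy=4,interpolation=2))
E
```

```text
(no output)
```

View pics/b.png

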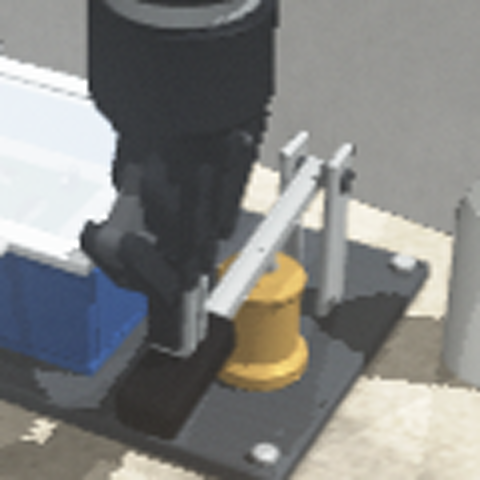

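```bash
python3 - <<'E'
from h import *
f=[.5699,-.0035,.1152]; im=env.get_image("scene")
v=cv2.resize(im["color"][170:290,260:380,::-1],None,fx=4,fy=4,interpolation=2)
out=[]
for a in(-.25,-.15,-.05):
    w=v.copy()
    def P(r,y,n): 
        p=np.array([.065-r*np.cos(a)-n*np.sin(a),-.135+y,.088+r*np.sin(a)+n*np.cos(a)])
        return tuple(int(t) for t in (proj(fx(p,f),im)-[260,170])*4+2)
    q=np.array([P(.117,-.015,.01),P(.117,.015,.01),P(.183,.015,.01),P(.183,-.015,.01)])
    cv2.polylines(w,[q],True,(0,255,0)); cv2.line(w,P(0,0,0),P(.117,0,0),(0,0,255))
    t=proj(env.sense()["tool_pos"],im);t=tuple(int(x) for x in (t-[260,170])*4+2);cv2.circle(w,t,3,(255,0,255),-1)
    out.append(w[140:460,60:320])
cv2.imwrite("pics/c.png",np.hstack(out)); s=env.sense(); print(s["contact_force"],s["wrist_torque"])
E
```

```text
[-1.53909188 -2.88099814  4.49075139] [-0.88592771  0.33203951  0.01800545]
```

View pics/c.png

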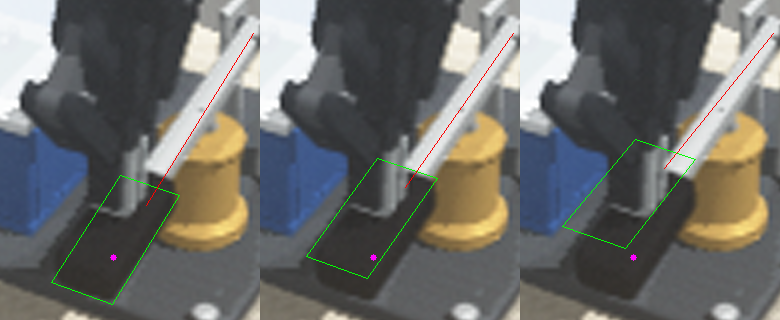

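```bash
python3 - <<'E'
from h import *
f=[.5699,-.0035,.1152]; a=.35; out=[]
for c,x0,y0 in(("scene",270,180),("top",270,125)):
    im=env.get_image(c); v=cv2.imread(f"pics/{c}0.png")[y0:y0+110,x0:x0+80]
    v=cv2.resize(v,None,fx=5,fy=5,interpolation=2)
    def P(r,y,n): 
        p=np.array([.065-r*np.cos(a)-n*np.sin(a),-.135+y,.088+r*np.sin(a)+n*np.cos(a)])
        return tuple(int(t) for t in (proj(fx(p,f),im)-[x0,y0])*5+2)
    q=np.array([P(.117,-.015,.01),P(.117,.015,.01),P(.183,.015,.01),P(.183,-.015,.01)])
    cv2.polylines(v,[q],True,(0,255,0)); cv2.line(v,P(0,0,0),P(.117,0,0),(0,0,255)); out.append(v)
cv2.imwrite("pics/d.png",np.hstack(out))
E
```

```text
(no output)
```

View pics/d.png

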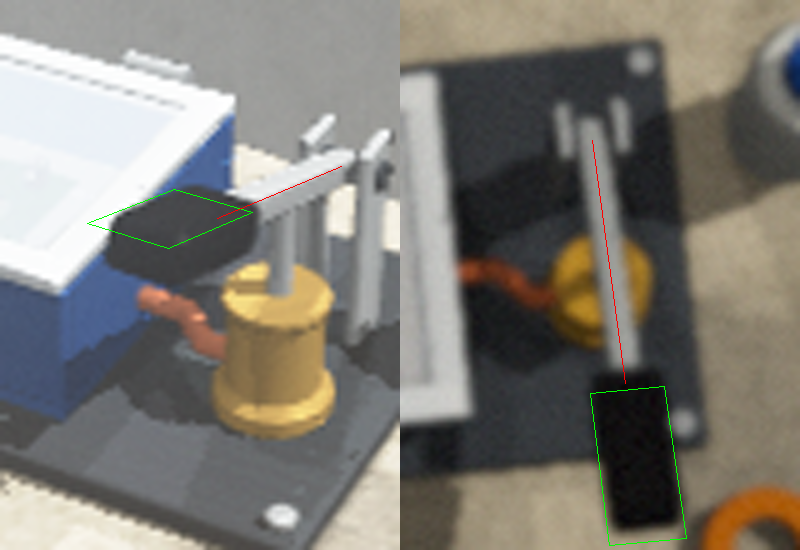

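play_rows([
  [1,[0,0,-0.006],[0,0,0]],
  [1,[0,0,-0.012],[0,0,0]],
  [1,[0,0,-0.012],[0,0,0]],
  [1,[0,0,-0.012],[0,0,0]],
])

```text
time_s: 4.82
tool_pos: [0.5083, -0.1446, 0.0429]
tcp_rot: [[-0.117, 0.993, 0.001], [0.993, 0.117, 0.0], [0.0, 0.001, -1.0]]
contact_force: [-0.1, -3.8, 5.0]
width: -0.003
grip_force: 2.5
```

```bash
python3 - <<'E'
from h import *
C={c:env.get_image(c) for c in("scene","top")}
A=lambda r,y,n,a:np.array([.065-r*np.cos(a)-n*np.sin(a),-.135+y,.088+r*np.sin(a)+n*np.cos(a)])
ob=[("top",arm(0,.092),(210,233),1),("top",arm(0,-.032),(268.5,229),1),("scene",arm(0,.092),(196.5,225.5),1),("scene",arm(0,-.032),(253,241),1),
("scene",arm(0,.03),(222.7,233.7),1),("top",arm(0,.03),(239.2,231),1),
("top",A(.117,0,.01,.35),(318,201),.7),("top",A(.183,0,0,.35),(319,230),.7),
("top",np.array([.125,-.1775,.012]),(322,135),.5),("top",np.array([-.07,-.1775,.012]),(329,214),.5)]
B={("scene"):(182.9,139.2),"top":(159.4,203.)}
def res(f): 
    r=[w*(proj(fx(P,f),C[c])-uv) for c,P,uv,w in ob]+[proj(fx(arm(f[3],.155),f),C[c])-B[c] for c in B]
    return np.concatenate(r)
s=least_squares(res,[.57,0,.115,.81],loss="soft_l1");f=s.x;print(f.round(4));print(res(f).reshape(-1,2).round(1).tolist())
im=C["scene"];x0,y0=270,190
v=cv2.resize(im["color"][y0:y0+95,x0:x0+85,::-1],None,fx=6,fy=6,interpolation=2);v=cv2.convertScaleAbs(v,alpha=2.0,beta=20)
for a,col in((-.25,(0,255,0)),(-.4,(255,0,255))):
    q=np.array([(proj(fx(A(r,y,.01,a),f),im)-[x0,y0]+.5)*6 for r,y in((.117,-.015),(.117,.015),(.183,.015),(.183,-.015))]).astype(int)
    cv2.polylines(v,[q],True,col)
t=((proj(env.sense()["tool_pos"],im)-[x0,y0]+.5)*6).astype(int); cv2.circle(v,tuple(map(int,t)),4,(0,0,255),-1)
cv2.imwrite("pics/e.png",v)
E
```

```text
[ 0.5708 -0.0036  0.1245  0.8104]
[[0.6, 1.3], [-0.7, -0.6], [0.9, -1.2], [-1.5, 1.6], [1.0, -0.5], [-0.0, 0.3], [-1.9, 0.3], [0.1, 0.2], [-0.3, -1.5], [0.9, 0.2], [0.3, -0.0], [0.1, 0.1]]
```

View pics/e.png

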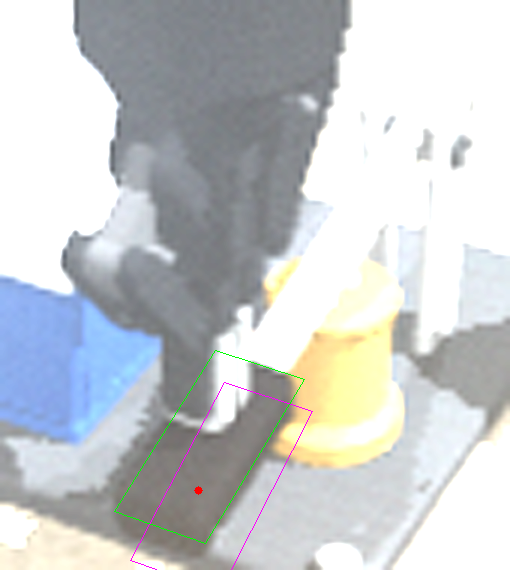

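```bash
python3 - <<'E'
from h import *
cv2.imwrite("pics/raw1.png",env.get_image("scene")["color"][:,:,::-1])
E
```

play_rows([
  [1,[0,0,0.012],[0,0,0]],
  [1,[0,0,0.03],[0,0,0]],
  [1,[0,0,0.03],[0,0,0]],
  [1,[0,0,0.03],[0,0,0]],
])

```text
time_s: 5.48
tool_pos: [0.5075, -0.1445, 0.0582]
tcp_rot: [[-0.117, 0.993, 0.0], [0.993, 0.117, 0.0], [0.0, 0.0, -1.0]]
contact_force: [-1.4, -1.8, 4.7]
width: -0.001
grip_force: 2.2
```

```bash
python3 - <<'E'
from h import *
im=env.get_image("scene");cv2.imwrite("pics/raw2.png",im["color"][:,:,::-1])
def crop(p): return cv2.resize(cv2.imread(p)[170:290,265:365],None,fx=4,fy=4,interpolation=2)
cv2.imwrite("pics/f.png",cv2.convertScaleAbs(np.hstack([crop("pics/raw1.png"),crop("pics/raw2.png")]),alpha=1.5,beta=10))
s=env.sense();print(proj(s["tool_pos"],im))
E
```

```text
[302.48316397 264.89113758]
```

View pics/f.png

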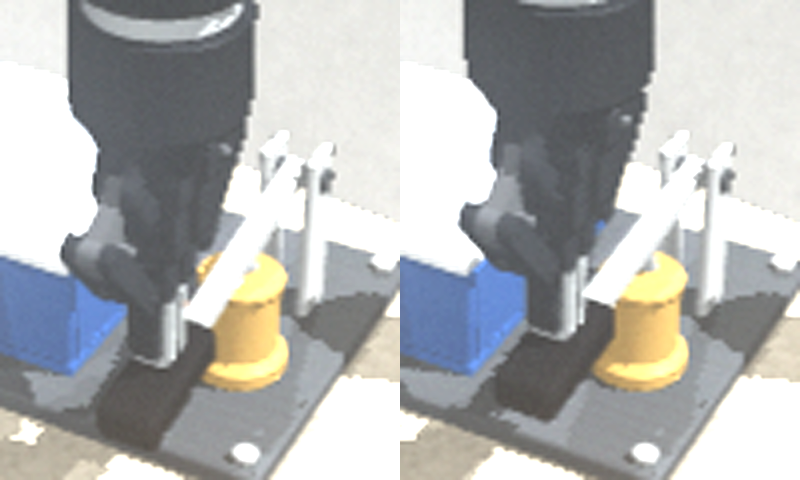

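play_rows([
  [1,[0,0,-0.03],[0,0,0]],
  [1,[0,0,-0.036],[0,0,0]],
  [1,[0,0,-0.042],[0,0,0]],
  [1,[0,0,-0.046],[0,0,0]],
  [1,[0,0,-0.046],[0,0,0]],
])

```text
time_s: 6.15
tool_pos: [0.5091, -0.144, 0.0353]
tcp_rot: [[-0.117, 0.993, 0.003], [0.993, 0.117, 0.001], [0.001, 0.003, -1.0]]
contact_force: [0.8, -1.4, 5.2]
width: -0.005
grip_force: 2.6
```

play_rows([
  [1,[0,0,-0.008],[0,0,0]],
  [1,[0,0,-0.014],[0,0,0]],
  [1,[0,0,-0.014],[0,0,0]],
])

```text
time_s: 6.52
tool_pos: [0.5102, -0.144, 0.0312]
tcp_rot: [[-0.117, 0.993, 0.006], [0.993, 0.117, -0.001], [-0.001, 0.006, -1.0]]
contact_force: [-3.5, -1.3, 32.0]
width: -0.002
grip_force: 16.0
```

```bash
python3 - <<'E'
from h import *
f=[.5708,-.0036,.1245]
im=env.get_image("scene");cv2.imwrite("pics/raw3.png",im["color"][:,:,::-1])
# lever strip axis (light grey) angle per raw picture vs model
A=lambda r,n,a:np.array([.065-r*np.cos(a)-n*np.sin(a),-.135,.088+r*np.sin(a)+n*np.cos(a)])
for p in("raw2","raw1","raw3"):
    g=cv2.imread(f"pics/{p}.png"); h=cv2.cvtColor(g,cv2.COLOR_BGR2HSV)
    # lowest bright-grey pixel of strip near grip junction
    m=((h[...,1]<40)&(h[...,2]>140)); sub=m[225:270,308:322]; ys,xs=np.nonzero(sub); k=np.argmax(ys)
    print(p,"strip bottom",xs[k]+308,ys[k]+225)
for a in(0,-.1,-.2,-.25,-.3): print(a,proj(fx(A(.117,0,a),f),im).round(1))
s=env.sense();print(s["tool_pos"],s["contact_force"])
E
```

```text
raw2 strip bottom 308 252
raw1 strip bottom 308 259
raw3 strip bottom 308 264
0 [311.5 243.5]
-0.1 [311.5 248.5]
-0.2 [311.8 253.1]
-0.25 [312.  255.2]
-0.3 [312.4 257.2]
[ 0.51015149 -0.14404296  0.0311936 ] [-3.63108816 -1.0757211  31.35161341]
```

play_rows([
  [1,[0,0,0.1],[0,0,0]],
  [1,[0,0,0.2],[0,0,0]],
  [1,[0,0,0.3],[0,0,0]],
  [1,[0,0,0.34],[0,0,0]],
  [1,[0,0,0.34],[0,0,0]],
  [1,[0,0,0.34],[0,0,0]],
  [1,[0,0,0.34],[0,0,0]],
  [1,[0,0,0.34],[0,0,0]],
])

```text
time_s: 7.58
tool_pos: [0.507, -0.1445, 0.1969]
tcp_rot: [[-0.117, 0.993, -0.002], [0.993, 0.117, 0.001], [0.001, -0.002, -1.0]]
contact_force: [-0.0, 0.1, 0.2]
width: 0.0
grip_force: 0.0
```

```bash
python3 - <<'E'
from h import *
im=env.get_image("scene");cv2.imwrite("pics/raw4.png",im["color"][:,:,::-1])
s=env.sense();print(s["tool_pos"],s["contact_force"],proj(s["tool_pos"],im))
print(env.boxes_of("lever_grip","scene")[:1])
a=cv2.imread("pics/scene0.png")[180:260,280:350];b=cv2.imread("pics/raw4.png")[180:260,280:350]
r3=cv2.imread("pics/raw3.png")[180:280,270:350];r4=cv2.imread("pics/raw4.png")[170:270,270:350]
cv2.imwrite("pics/g.png",cv2.convertScaleAbs(cv2.resize(np.hstack([r3,r4]),None,fx=4.8,fy=4.8,interpolation=2),alpha=1.4,beta=10))
E
```

```text
[ 0.50712909 -0.14453759  0.19709604] [-0.32040262  0.99733486  0.08504636] [303.53751115 197.88588711]
[{'bbox': [289.4, 208.4, 342.5, 237.2], 'p': 0.67}]
```

View pics/g.png

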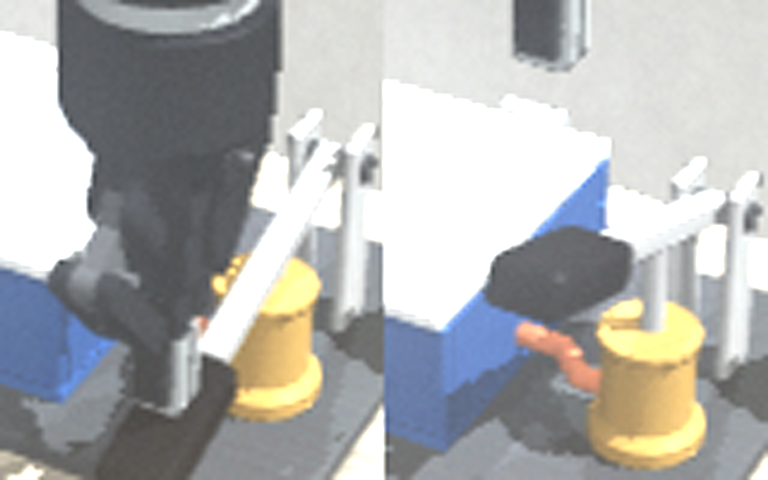

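The tip sits about 29 mm higher than the reported TCP, which agrees with the stop force at a reported z of 0.031. The lever sprang back up fully. I do the remaining strokes.

play_rows([
  [1,[0,0,-0.1],[0,0,0]],
  [1,[0,0,-0.18],[0,0,0]],
  [1,[0,0,-0.26],[0,0,0]],
  [1,[0,0,-0.32],[0,0,0]],
  [1,[0,0,-0.34],[0,0,0]],
  [1,[0,0,-0.34],[0,0,0]],
  [1,[0,0,-0.34],[0,0,0]],
])

```text
time_s: 8.55
tool_pos: [0.5082, -0.1447, 0.0309]
tcp_rot: [[-0.117, 0.993, 0.002], [0.993, 0.117, -0.002], [-0.002, 0.002, -1.0]]
contact_force: [-6.5, 1.5, 29.0]
width: 0.001
grip_force: 14.6
```

play_rows([
  [1,[0,0,0.1],[0,0,0]],
  [1,[0,0,0.2],[0,0,0]],
  [1,[0,0,0.3],[0,0,0]],
  [1,[0,0,0.34],[0,0,0]],
  [1,[0,0,0.34],[0,0,0]],
  [1,[0,0,0.34],[0,0,0]],
  [1,[0,0,0.34],[0,0,0]],
  [1,[0,0,0.34],[0,0,0]],
])

```text
time_s: 9.55
tool_pos: [0.507, -0.1446, 0.1969]
tcp_rot: [[-0.117, 0.993, -0.002], [0.993, 0.117, 0.0], [0.001, -0.002, -1.0]]
contact_force: [0.6, -0.7, -0.1]
width: -0.001
grip_force: 0.0
```

play_rows([
  [1,[0,0,-0.1],[0,0,0]],
  [1,[0,0,-0.18],[0,0,0]],
  [1,[0,0,-0.26],[0,0,0]],
  [1,[0,0,-0.32],[0,0,0]],
  [1,[0,0,-0.34],[0,0,0]],
  [1,[0,0,-0.34],[0,0,0]],
  [1,[0,0,-0.34],[0,0,0]],
])

```text
time_s: 10.42
tool_pos: [0.5079, -0.1445, 0.0307]
tcp_rot: [[-0.117, 0.993, 0.002], [0.993, 0.117, -0.002], [-0.002, 0.002, -1.0]]
contact_force: [-5.2, 0.7, 29.5]
width: 0.002
grip_force: 15.2
```

play_rows([
  [1,[0,0,0.1],[0,0,0]],
  [1,[0,0,0.2],[0,0,0]],
  [1,[0,0,0.3],[0,0,0]],
  [1,[0,0,0.34],[0,0,0]],
  [1,[0,0,0.34],[0,0,0]],
  [1,[0,0,0.34],[0,0,0]],
  [1,[0,0,0.34],[0,0,0]],
  [1,[0,0,0.34],[0,0,0]],
])

```text
time_s: 11.42
tool_pos: [0.507, -0.1445, 0.1969]
tcp_rot: [[-0.117, 0.993, -0.002], [0.993, 0.117, 0.001], [0.001, -0.002, -1.0]]
contact_force: [-0.1, -0.8, 0.0]
width: 0.0
grip_force: 0.0
```

play_rows([
  [1,[0,0,-0.1],[0,0,0]],
  [1,[0,0,-0.18],[0,0,0]],
  [1,[0,0,-0.26],[0,0,0]],
  [1,[0,0,-0.32],[0,0,0]],
  [1,[0,0,-0.34],[0,0,0]],
  [1,[0,0,-0.34],[0,0,0]],
  [1,[0,0,-0.34],[0,0,0]],
])

```text
time_s: 12.3
tool_pos: [0.508, -0.1446, 0.0307]
tcp_rot: [[-0.117, 0.993, 0.002], [0.993, 0.117, -0.002], [-0.002, 0.002, -1.0]]
contact_force: [-6.4, 1.7, 29.1]
width: -0.006
grip_force: 15.2
```

play_rows([
  [1,[0,0,0.1],[0,0,0]],
  [1,[0,0,0.2],[0,0,0]],
  [1,[0,0,0.3],[0,0,0]],
  [1,[0,0,0.34],[0,0,0]],
  [1,[0,0,0.34],[0,0,0]],
  [1,[0,0,0.34],[0,0,0]],
  [1,[0,0,0.34],[0,0,0]],
  [1,[0,0,0.34],[0,0,0]],
])

```text
time_s: 13.3
tool_pos: [0.507, -0.1446, 0.1969]
tcp_rot: [[-0.117, 0.993, -0.002], [0.993, 0.117, 0.001], [0.001, -0.002, -1.0]]
contact_force: [-0.1, -0.6, 0.2]
width: 0.001
grip_force: 0.0
```

play_rows([
  [0.6,[-0.02,0.1,0],[0,0,0]],
  [0.6,[-0.04,0.2,0],[0,0,0]],
  [0.6,[-0.058,0.32,0],[0,0,0.005]],
  [0.6,[-0.058,0.319,-0.04],[0,0,0.005]],
  [0.6,[-0.058,0.319,-0.1],[0,0,0.005]],
  [0.6,[-0.058,0.319,-0.1],[0,0,0.005]],
  [0.6,[-0.058,0.319,-0.1],[0,0,0.005]],
])

```text
time_s: 14.18
tool_pos: [0.4789, 0.0149, 0.1483]
tcp_rot: [[-0.124, 0.992, 0.001], [0.992, 0.124, 0.0], [0.0, 0.001, -1.0]]
contact_force: [0.1, 0.7, 0.6]
width: 0.395
grip_force: 0.0
```

```bash
python3 - <<'E'
from h import *
out=[]
s=env.sense();print(s["tool_pos"],s["width"])
for c,(x0,y0) in(("scene",(160,110)),("top",(180,150))):
    im=env.get_image(c);cv2.imwrite(f"pics/h_{c}.png",im["color"][:,:,::-1]); v=im["color"][y0:y0+140,x0:x0+130,::-1].copy()
    v=cv2.resize(v,None,fx=3,fy=3)
    for P,col in((s["tool_pos"],(0,0,255)),(s["tool_pos"]+[0,0,.029],(0,255,0))):
        p=(proj(P,im)-[x0,y0]+.5)*3; cv2.circle(v,tuple(int(t) for t in p),3,col,-1)
    out.append(v)
cv2.imwrite("pics/h.png",cv2.convertScaleAbs(np.hstack(out),alpha=1.3,beta=10))
E
```

```text
[0.47893171 0.01491097 0.14830351] 0.3945383011163399
```

View pics/h.png

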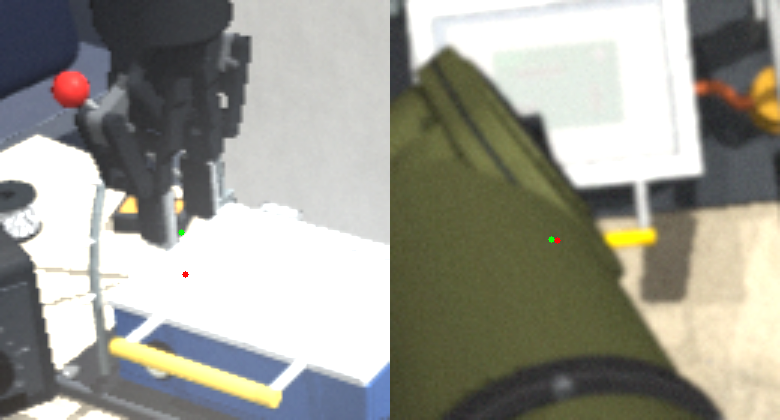

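The bias is confirmed: the fingertips straddle the green point at (181,232), and the bar lies straight below them. I descend and pinch.

play_rows([
  [0.6,[-0.002,0,-0.08],[0,0,0]],
  [0.6,[-0.002,0,-0.14],[0,0,0]],
  [0.6,[-0.002,0,-0.19],[0,0,0]],
  [0.6,[-0.002,0,-0.232],[0,0,0]],
  [0.6,[-0.002,0,-0.232],[0,0,0]],
])

```text
time_s: 14.9
tool_pos: [0.4775, 0.0147, 0.0315]
tcp_rot: [[-0.124, 0.992, -0.001], [0.992, 0.124, -0.0], [-0.0, -0.001, -1.0]]
contact_force: [0.2, 0.6, -0.3]
width: 0.401
grip_force: 0.0
```

play_rows([
  [1,[0,0,0],[0,0,0]],
  [1,[0,0,0],[0,0,0]],
  [1,[0,0,0],[0,0,0]],
  [1,[0,0,0],[0,0,0]],
  [1,[0,0,0],[0,0,0]],
])

```text
time_s: 15.52
tool_pos: [0.4774, 0.0147, 0.0329]
tcp_rot: [[-0.124, 0.992, 0.001], [0.992, 0.124, -0.0], [-0.0, 0.001, -1.0]]
contact_force: [-2.7, -0.9, 7.1]
width: 0.113
grip_force: 58.7
```

play_rows([
  [1,[0.002,0,0.039],[0,0,0]],
  [1,[0.008,0.001,0.0775],[0,0,0]],
  [1,[0.017,0.002,0.115],[0,0,0]],
  [1,[0.031,0.004,0.152],[0,0,0]],
  [1,[0.047,0.006,0.187],[0,0,0]],
  [1,[0.068,0.0085,0.22],[0,0,0]],
  [1,[0.091,0.0115,0.251],[0,0,0]],
  [1,[0.12,0.015,0.2825],[0,0,0]],
  [1,[0.12,0.015,0.2825],[0,0,0]],
  [1,[0.12,0.015,0.2825],[0,0,0]],
])

```text
time_s: 16.77
tool_pos: [0.5322, 0.0217, 0.1736]
tcp_rot: [[-0.125, 0.992, -0.009], [0.992, 0.125, -0.003], [-0.001, -0.009, -1.0]]
contact_force: [-11.9, -0.7, 9.7]
width: 0.112
grip_force: 58.9
```

```bash
python3 - <<'E'
from h import *
f=[.5708,-.0036,.1245]
for c,roi in(("scene",(170,100,300,235)),("top",(190,170,290,250))):
    im=env.get_image(c);h=cv2.cvtColor(im["color"],cv2.COLOR_RGB2HSV)
    cv2.imwrite(f"pics/l_{c}.png",im["color"][:,:,::-1])
    x0,y0,x1,y1=roi;m=cv2.inRange(h[y0:y1,x0:x1],(22,120,120),(34,255,255))
    n,l,st,ce=cv2.connectedComponentsWithStats(m)
    for k in range(1,n):
        if st[k,4]>8:
            ys,xs=np.nonzero(l==k)
            print(c,"blob",st[k],(ce[k]+[x0,y0]).round(1))
    for a in(.7,.81,.9): print(a,[proj(fx(arm(a,y),f),im).round(1).tolist() for y in(.092,.061,.03,-.001,-.032)])
    print("ball",blob(h,(0,150,90),(8,255,255),(172,128,196,152) if c=="scene" else (150,194,170,212))[0])
s=env.sense();print(s["tool_pos"],s["contact_force"],s["width"])
E
```

```text
scene blob [ 37  47  21  10 121] [216.9 151.6]
scene blob [ 70  55  27  12 168] [253.  160.4]
scene blob [35 78 15  3 35] [212.7 179. ]
0.7 [[205.7, 156.4], [219.2, 159.9], [233.2, 163.6], [247.6, 167.4], [262.5, 171.3]]
0.81 [[209.6, 145.8], [223.3, 149.2], [237.3, 152.6], [251.7, 156.2], [266.6, 159.9]]
0.9 [[213.3, 137.5], [226.9, 140.8], [241.0, 144.1], [255.4, 147.6], [270.2, 151.1]]
ball [182.83653846 139.14423077]
top blob [63 23  9  7 43] [257.5 195.6]
0.7 [[196.2, 208.3], [212.8, 206.6], [229.3, 204.8], [245.9, 203.1], [262.5, 201.4]]
0.81 [[193.7, 199.6], [210.5, 197.8], [227.4, 196.1], [244.3, 194.3], [261.2, 192.6]]
0.9 [[191.6, 191.6], [208.7, 189.9], [225.8, 188.1], [243.0, 186.3], [260.1, 184.5]]Traceback (most recent call last):
  File "<stdin>", line 13, in <module>
  File "h.py", line 6, in blob
    n,l,st,c=cv2.connectedComponentsWithStats(m); k=1+np.argmax(st[1:,4])
                                                      ~~~~~~~~~^^^^^^^^^^
    return _wrapfunc(a, 'argmax', axis=axis, out=out, **kwds)
    return bound(*args, **kwds)
ValueError: attempt to get argmax of an empty sequence
```

play_rows([
  [1,[0.005,0,0.006],[0,0,0]],
  [1,[0.01,0.001,0.01],[0,0,0]],
  [1,[0.01,0.001,0.01],[0,0,0]],
  [1,[0.01,0.001,0.01],[0,0,0]],
])

```text
time_s: 17.38
tool_pos: [0.5369, 0.0223, 0.1783]
tcp_rot: [[-0.125, 0.992, -0.01], [0.992, 0.125, -0.003], [-0.001, -0.01, -1.0]]
contact_force: [-10.9, -0.0, 10.5]
width: 0.111
grip_force: 59.1
```

```bash
cat > m.py <<'E'
from h import *
from scipy.optimize import brentq
f=[.5708,-.0036,.1245]
for c,roi in(("scene",(170,135,290,172)),("top",(190,170,290,250))):
    im=env.get_image(c);h=cv2.cvtColor(im["color"],cv2.COLOR_RGB2HSV)
    x0,y0,x1,y1=roi;m=cv2.inRange(h[y0:y1,x0:x1],(22,120,120),(34,255,255))
    n,l,st,ce=cv2.connectedComponentsWithStats(m)
    for k in range(1,n):
        if st[k,4]>30:
            u,v=ce[k]+[x0,y0]
            def g(a):
                p,q=proj(fx(arm(a,.092),f),im),proj(fx(arm(a,-.032),f),im); return p[1]+(u-p[0])/(q-p)[0]*(q-p)[1]-v
            print(c,st[k,4],round(u,1),round(v,1),"angle",round(brentq(g,.4,1.2),3))
s=env.sense();print(s["time_s"],s["tool_pos"],s["contact_force"],s["width"],s["grip_force"])
E
python3 m.py
```

```text
scene 120 218.4 148.3 angle 0.807
scene 175 254.1 157.0 angle 0.809
top 33 257.5 192.3 angle 0.817
17.475 [0.53683915 0.02232404 0.17831338] [-11.51443338  -0.05838301   9.0656832 ] 0.10653117270770153 59.08622682094574
```

play_rows([
  [1,[0,0,0],[0,0,0]],
  [1,[0,0,0],[0,0,0]],
  [1,[0,0,0],[0,0,0]],
  [1,[0,0,0],[0,0,0]],
  [1,[0,0,0],[0,0,0]],
  [1,[0,0,0],[0,0,0]],
  [1,[0,0,0],[0,0,0]],
  [1,[0,0,0],[0,0,0]],
])

```text
time_s: 18.48
tool_pos: [0.5368, 0.0223, 0.1783]
tcp_rot: [[-0.125, 0.992, -0.01], [0.992, 0.125, -0.003], [-0.001, -0.01, -1.0]]
contact_force: [-11.2, -0.0, 8.6]
width: 0.111
grip_force: 59.1
```

```bash
python3 m.py; python3 - <<'E'
from rig import env
for n in("wash_bottle","tape_roll","driver_red","red_ball"): print(n,[(d["bbox"],d["p"]) for d in env.boxes_of(n,"scene")[:1]])
E
```

```text
scene 119 218.4 148.3 angle 0.806
scene 174 254.2 157.0 angle 0.809
top 33 257.5 192.3 angle 0.817
18.575 [0.53683683 0.02228732 0.1783122 ] [-11.42961448   0.34301596   8.75339555] 0.11097695731604264 59.08578157424927
wash_bottle [([370.1, 203.1, 402.6, 268.5], 0.89)]
tape_roll [([312.4, 298.0, 347.4, 330.4], 0.73)]
driver_red [([165.8, 255.4, 212.0, 289.3], 0.94)]
red_ball [([178.9, 133.0, 229.9, 179.6], 0.59)]
```

The cover is steady at the index angle, and the bottle, tape, screwdriver and index arm have not moved. I hand in.

```bash
python3 -c "
from rig import env
print(env.close_job())"
```

```text
the job is handed in; nothing more can be done
None
```

I pumped the lever four full strokes and handed in with the gripper still holding the cover at about 0.81 rad, matching the index arm's measured 0.81 rad; the index arm, wash bottle, tape roll and screwdriver were where they started.

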